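Lay out the stamping dies on the press bed

ROBOT

A 6-joint arm with a two-finger parallel gripper is mounted at the origin on the work surface. World frame = base frame: x ahead of the robot, y to its left, z up, the work surface at z = 0. Lengths are in m, angles in rad, forces in N, time in s.
With the tool pointing down it reaches from about 0.2 to 0.875 m from the base axis. Payload 3.4 kg.
Tool frame: the origin (TCP) lies between the finger pads; the fingertips stand 11 mm ahead of it and the grasp point (between the pads) lies 8 mm behind it; z points along the fingers, y is the line along which they close (so a half turn about z gives the same grasp; the last joint's range is limited). The gripper opens to 94 mm and grips with 3 to 60 N. Pads are 16 mm wide; open, the fingers measure 119 mm over their backs; the gripper's body (75 mm by 177 mm) begins 78 mm behind the grasp point.
Start: joints at [-1.279, 0.276, 1.505, -0, 1.361, -0.121], TCP at [0.231, -0.527, 0.192] pointing down, gripper open.
Joint ranges: [-2.89, 2.89], [-0.75, 2.08], [0.22, 2.7], [-1.18, 4.32], [0.11, 2.71], [-2.7, 2.7]. Speed limits (rad/s): [2.57, 2.57, 3.14, 3.14, 3.14, 3.14].

INTERFACE

Orientations are given as a rotation vector (axis times angle).
In Python, from bench import monitor, optics, job, spotter gives the robot as it stands.
- The arm moves only by the tool drive_tool, never from a script. Its argument "plan" is a list of rows, each a list of 5 numbers: the shift along the world's x, y, z in mm, then the turn about the world's z in degrees, then the closure, from 0 (fully open) to 1 (shut). In form: [[x, y, z, turn, fingers], ...]. A call has 1 to 10 rows; each row is the pose to reach, as a shift and turn from the pose commanded when the call began; what a row does not reach only later rows make up. A row lasts 1/10 s, in which the tool goes at most 50 mm and 8.59 degrees, less where a joint would pass 70% of its speed; a pose out of reach is approached as far as the arm can. A call with a gripper value outside its range is refused whole. The fingers move at their own pace and stop on an object; "grip_force" is the grip in N (left out, the last holds). Time passes only in rows, so rows that repeat a pose let the fingers close. It gives the time, the measured TCP pose, the force, the opening and the grip force at its end, in the units of the state.
- monitor.read_state(): the state, without advancing time (a new reading comes with each control period).
- optics.grab_frame(name): name is "scene" or "side" or "wrist"; returns (picture, depth): 400x640x3 uint8, red, green, blue; 400x640 float32, m along the optical axis (not along the pixel's ray), 0 where there is no reading.
- optics.camera_model(name): a dict with "K" (3x3 intrinsics, pixels), "distortion" ([k1, k2, p1, p2, k3] as OpenCV has them; the pictures are not rectified), "eye" and "orientation" of the camera in the world. Camera axes: x right, y down, z forward; pixel columns grow to the right and rows downward; lengths in m; the calibration is good to about 2 mm. A picture is of the moment at which its call begins: read the wrist's pose just before it. camera_model takes no time and is no camera call; for the wrist camera it gives the pose at the moment of the call.
- job.close_job(): hands the job in; it is judged then, once.
Trained networks look in the newest picture that a camera, given by its name, has taken for a name from the list of things; names that differ only in an ending like _2 or _b are one class to them, and where a whole thing is asked for, a point or a joint stands for the part that bears it (a point fixed in the world has none). Each returns a list of dicts, best first, with "confidence" (0 to 1); they miss things now and then, are a little off and sometimes report something else, mostly with a low value. They report only what shows in the picture. A call takes as long as a camera call. They do not tell look-alikes from the thing itself.
- spotter.find_in(camera, label): "box" ([centre column, centre row, width, height] in pixels, round what is visible of it).
- spotter.cut_out(camera, label): "mask" (400x640 bool, what is visible of it) and "box" ([centre column, centre row, width, height] in pixels, round what is visible of it).
- spotter.pinpoint(camera, label): "pixel" ([column, row] in pixels: a listed point, or the origin of a listed thing).
The state is a dict: "time_s": time; "joint_pos": joint angles; "qvel": joint speeds; "joint_torque": joint torques, N m; "tool_pos": TCP position; "orientation": TCP orientation; "force": force on the tool from outside, world axes, zero at the start; "torque": the same for the moment, N m; "grip_width": opening from 0.0 (shut) to 1.0 (fully open); "grasp_force": force on a finger pad.
Only numpy, scipy, OpenCV 4.12 (cv2) and the standard library are available. Lean on these libraries where they do the work, as an engineer would, in place of code of your own. Each camera call takes 0.05 s, during which the arm holds its last target. There are 200 camera calls.

TASK

Lay out the brass dies from the rubber mat on the aluminium press bed, face down as they are: the long bar die halfway between the round post and the square stop, its length along the line that joins them; the round die straight behind the round post (on the fence side) and the square die straight in front of the square stop (on the side away from the fence), each standing clear of its post or stop by a finger's width, 20 mm. Stand the steel shank upright on top of the long die, at its middle. Set each piece down without dropping it, and leave the mug, the foil reel and the screwdriver where they are.

Things in the scene. Friction and masses are not known exactly. Their poses are not given: they have to be found in the camera images.
- bed: fixed press bed: blue base 240 x 250 x 20 mm with an aluminium plate 220 x 240 mm, its flat top 30 mm above the origin (centre of the underside). x points to its back, away from the robot, where a dark steel fence (12 mm above the plate) runs along the edge, inner face at x = 100 mm; y runs left along the fence. Post and stop stand on it at x = 0, y = +85 and -85 mm, either way round
- post: round locating post, dark steel, fixed on the press bed: 40 mm diameter, 18 mm high; origin at the centre of its underside on the plate; axes parallel to the bed's (x to the back)
- stop: square stop block, dark steel, fixed on the press bed: 40 x 40 x 18 mm; origin at the centre of its underside on the plate; axes parallel to the bed's (x to the back)
- round_die_center (a point): loose brass die lying face down, z up, on the 4 mm black rubber mat; flat top, straight sides, the lowest 6 mm (copper face) set in by 2 mm; 0.2 to 0.7 kg. Round: 40 mm diameter, 26 mm high; point at its centre, 13 mm above its underside
- square_die_center (a point): loose brass die lying face down, z up, on the 4 mm black rubber mat; flat top, straight sides, the lowest 6 mm (copper face) set in by 2 mm; 0.2 to 0.7 kg. Square: 40 x 40 x 26 mm; point at its centre, 13 mm above its underside; x and y axes square to its sides
- line_die_center (a point): loose brass die lying face down, z up, on the 4 mm black rubber mat; flat top, straight sides, the lowest 6 mm (copper face) set in by 2 mm; 0.2 to 0.7 kg. Long bar: 90 mm along its x axis, 28 mm along y, 26 mm high; point at its centre, 13 mm above its underside
- shank_center (a point): loose steel mounting shank standing upright on the black rubber mat: a round flange 30 mm diameter, 8 mm thick, at the bottom and a round stem 16 mm diameter above it, 46 mm high in all; point on its axis, 23 mm above its underside; z axis up; 0.08 to 0.15 kg
- mug: white ceramic mug, bystander left or right of the work, 76 mm rim diameter, 85 mm high, origin at the centre of its underside
- reel: gold-coloured foil reel, bystander beyond the work, 70 mm diameter, 38 mm high, standing on its flange, origin at the centre of its underside
- screwdriver: screwdriver, bystander lying left or right of the work, 170 mm long along its x axis; origin under its middle
There are look-alikes about, which are no part of the job. What is meant by the part that bears line_die_center is not turquoise, and is the larger of those in its own colour. What is shaped like the part that bears square_die_center but green or pink is not meant.

How it is judged:
At the end, for the whole second after the job is handed in: Round die 60 mm behind the post and square die 60 mm before the stop, centre to centre (±13 mm each way); long die midway (±12 mm), along their line (±0.2 rad); shank on the long die within 10 mm of its centre. All upright (0.1 rad), at rest, at their proper height (±4 mm) (x of round_die_center in the frame of post between 0.047 and 0.073 m and y of round_die_center in the frame of post between -0.013 and 0.013 m and z of round_die_center in the frame of bed between 0.039 and 0.047 m and angle between each of round_die_center, square_die_center, line_die_center, shank_center's own z axis and vertical below 0.1 rad and linear speed of each of round_die, square_die, line_die, shank below 0.02 m/s and x of square_die_center in the frame of stop between -0.073 and -0.047 m and y of square_die_center in the frame of stop between -0.013 and 0.013 m and z of square_die_center in the frame of bed between 0.039 and 0.047 m and x of line_die_center in the frame of bed between -0.012 and 0.012 m and y of line_die_center in the frame of bed between -0.012 and 0.012 m and angle between the x axis of line_die_center and the y axis of bed, either way round below 0.2 rad and z of line_die_center in the frame of bed between 0.039 and 0.047 m and horizontal distance between shank_center and line_die_center below 0.01 m and z of shank_center in the frame of bed between 0.075 and 0.083 m); the robot touches nothing.
It fails at once if the mug, the reel or the screwdriver is pushed more than 20 mm from its place (distance of any of mug, reel, screwdriver from where it was at the start of the episode above 0.02 m).
It fails at once if a die or the shank is dropped: it falls freely, some 20 mm or more above where it is to stand ((height (world z) of round_die_center above 0.065 m and linear speed of round_die above 0.3 m/s and contact force between round_die and anything else below 0.02 N) or (height (world z) of square_die_center above 0.065 m and linear speed of square_die above 0.3 m/s and contact force between square_die and anything else below 0.02 N) or (height (world z) of line_die_center above 0.065 m and linear speed of line_die above 0.3 m/s and contact force between line_die and anything else below 0.02 N) or (height (world z) of shank_center above 0.1 m and linear speed of shank above 0.3 m/s and contact force between shank and anything else below 0.02 N)).
It also fails if it takes over 106 s, if anything falls off the work surface, if the arm or the gripper's body presses on something with over 40 N, if the wrist force passes 120 N, or if a joint passes its speed limit or range.

## Working session

There is one attempt and no reset: what is moved stays moved. The work goes in short steps, Python scripts to look and compute and a tool call to move; the robot and the scene stay as the last step left them, time stands still between calls to the robot, and variables do not carry over. Pictures are saved under pics/ and viewed, at most 14 in all, crops included, and the job is handed in when it is done.

Besides the shell and the picture viewer there is one more tool, called after "Request:" by a JSON object that holds its "name" and its "arguments". drive_tool: Moves the arm, as the interface text tells. Its arguments: {"type":"object","properties":{"plan":{"type":"array"},"grip_force":{"type":"number"}},"required":["plan"]}

```bash
mkdir -p pics; ls; cat > h.py <<'E'
import numpy as np,cv2
from scipy.spatial.transform import Rotation as R
from bench import monitor, optics, job, spotter
def grab(n):
    m=optics.camera_model(n); p,d=optics.grab_frame(n); return m,p,d
def rot(m):
    o=np.array(m["orientation"],float)
    return o if o.shape==(3,3) else R.from_rotvec(o).as_matrix()
def cloud(m,d):
    K=np.array(m["K"],float);D=np.array(m["distortion"],float)
    v,u=np.mgrid[0:400,0:640]
    q=cv2.undistortPoints(np.stack([u,v],-1).reshape(-1,1,2).astype(np.float64),K,D).reshape(400,640,2)
    P=np.dstack([q,np.ones((400,640))])*d[...,None]
    return P@rot(m).T+np.array(m["eye"])
def ray(m,px,z):
    K=np.array(m["K"],float);D=np.array(m["distortion"],float)
    q=cv2.undistortPoints(np.array(px,float).reshape(-1,1,2),K,D).reshape(-1,2)
    r=np.c_[q,np.ones(len(q))]@rot(m).T; e=np.array(m["eye"])
    return e+r*((z-e[2])/r[:,2])[:,None]
def save(n,p): cv2.imwrite("pics/"+n,cv2.cvtColor(p,cv2.COLOR_RGB2BGR))
E
python3 - <<'E'
from h import *
print(monitor.read_state())
for n in("scene","side"):
    m,p,d=grab(n);save(n+"1.png",p);np.savez(n+"1.npz",p=p,c=cloud(m,d));print(n,m)
    for l in("bed","post","stop","round_die_center","square_die_center","line_die_center","shank_center"):
        print(l,[(np.round(x["pixel"]).tolist(),round(x["confidence"],2)) for x in spotter.pinpoint(n,l)])
E
```

```text
pics
{'time_s': 0.0, 'joint_pos': array([-1.27898440e+00,  2.76582165e-01,  1.50606227e+00, -2.13520001e-05,
        1.36069395e+00, -1.21026260e-01]), 'qvel': array([-6.99471056e-04,  1.15784747e-03,  1.26710357e-04, -1.05336694e-03,
       -1.05612012e-03,  4.68764540e-05]), 'joint_torque': array([-9.28008849e-04, -4.04590094e+01, -2.37234199e+01,  7.00426055e-02,
        3.43715481e-02, -1.51208483e-04]), 'tool_pos': array([ 0.23050715, -0.52616267,  0.19134031]), 'orientation': array([-3.07319800e+00, -6.43540053e-01,  2.66408068e-04]), 'force': array([ 0.80629772,  0.60680651, -0.05519335]), 'torque': array([-0.01172548, -0.00966549, -0.07075956]), 'grasp_force': 0.0, 'grip_width': 0.9952231306402981}
scene {'K': array([[464.90224535,   0.        , 315.70368682],
       [  0.        , 464.90224535, 196.86882015],
       [  0.        ,   0.        ,   1.        ]]), 'distortion': array([0.03776633, 0.        , 0.        , 0.        , 0.        ]), 'eye': array([ 1.26672501, -0.53055269,  0.95868662]), 'orientation': array([-2.14154461, -1.11196094,  0.43360622])}
bed [([368.0, 18
[... 300 characters left out ...]
center [([265.0, 208.0], 0.63), ([391.0, 161.0], 0.3)]
side {'K': array([[386.21868284,   0.        , 317.96409174],
       [  0.        , 386.21868284, 198.30418316],
       [  0.        ,   0.        ,   1.        ]]), 'distortion': array([0.02189641, 0.        , 0.        , 0.        , 0.        ]), 'eye': array([ 0.1459817 , -0.77551861,  0.57708435]), 'orientation': array([-2.0530307 ,  0.49115143, -0.26096361])}
bed []
post []
stop [([374.0, 229.0], 0.5)]
round_die_center [([375.0, 230.0], 0.56)]
square_die_center [([482.0, 264.0], 0.96), ([406.0, 259.0], 0.87), ([449.0, 241.0], 0.6)]
line_die_center [([364.0, 277.0], 0.63), ([305.0, 316.0], 0.62)]
shank_center [([332.0, 242.0], 0.51)]
```

View pics/scene1.png

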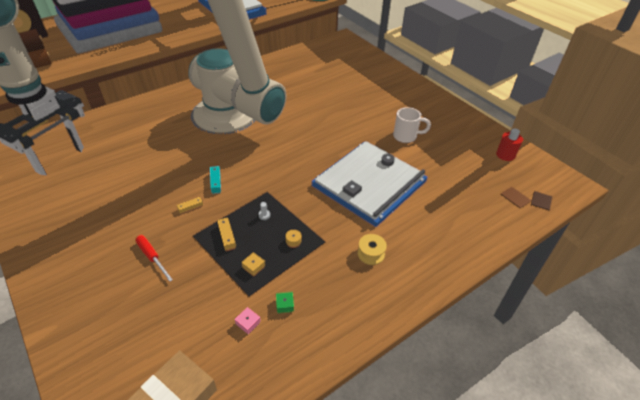

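View pics/side1.png

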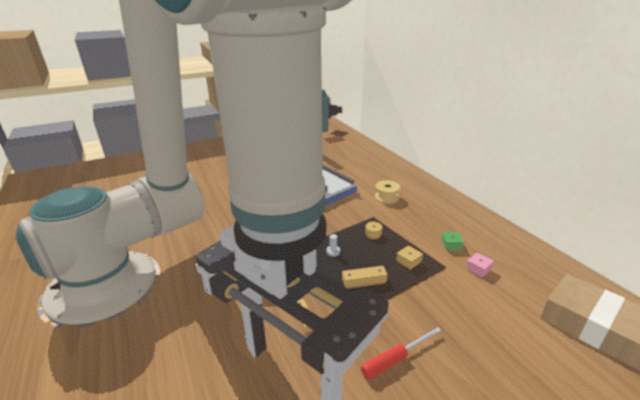

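The scene picture shows the bed at (368,180), with the post near (389,160) and the stop near (352,188). Candidates by pixel:
- **Long die:** brass (225,233), small brass (190,205), turquoise (215,179). I choose (225,233), the larger brass one.
- **Square die:** brass (254,264), green (285,300), pink (247,321). I choose (254,264).
- **Round die:** (293,238). The reel at (372,248) is not it.
- **Shank:** (264,211).

```bash
cat > fit.py <<'E'
from h import *
def comps(c,p,lo,hi,box):
    x0,x1,y0,y1=box
    m=(c[...,2]>lo)&(c[...,2]<hi)&(c[...,0]>x0)&(c[...,0]<x1)&(c[...,1]>y0)&(c[...,1]<y1)
    n,l,s,ce=cv2.connectedComponentsWithStats(m.astype(np.uint8),connectivity=4)
    for i in range(1,n):
        if s[i,4]<25: continue
        q=c[l==i]; r=cv2.minAreaRect((q[:,:2]*1000).astype(np.float32))
        print("px",ce[i].round(),"n",s[i,4],"zmed %.4f"%np.median(q[:,2]),"rect",np.round(r[0],1),np.round(r[1],1),round(r[2],1),"mean",(q[:,:2].mean(0)*1000).round(1),"col",p[l==i].mean(0).round())
E
python3 - <<'E'
from fit import *
z=np.load("scene1.npz");c,p=z["c"],z["p"]
for u,v in((368,180),(389,157),(352,187),(225,233),(254,263),(293,237),(264,205),(285,300),(247,320),(190,205),(372,245),(407,120),(147,247),(250,240)):
    print(u,v,c[v,u].round(4))
print("dies");comps(c,p,.022,.034,(.2,.9,-.5,.1))
print("shank");comps(c,p,.036,.06,(.2,.7,-.5,.0))
print("post");comps(c,p,.040,.053,(.2,.9,-.2,.4))
print("plate");comps(c,p,.024,.035,(.2,.9,-.1,.4))
im=cv2.resize(p[130:330,160:440],None,fx=2.8,fy=2.8,interpolation=cv2.INTER_CUBIC);save("crop1.png",im)
E
```

```text
368 180 [0.5663 0.1722 0.0281]
389 157 [0.54   0.2736 0.0475]
352 187 [0.5761 0.1034 0.0458]
225 233 [ 0.5086 -0.2612  0.028 ]
254 263 [ 0.6339 -0.2479  0.028 ]
293 237 [ 0.6189 -0.1237  0.0264]
264 205 [ 0.5    -0.1372  0.0511]
285 300 [ 0.7632 -0.2413  0.0254]
247 320 [ 0.7569 -0.3374  0.0242]
190 205 [ 0.3546 -0.2895  0.0162]
372 245 [0.763  0.0188 0.0402]
407 120 [0.4658 0.4093 0.0815]
147 247 [ 0.4343 -0.4409  0.0233]
250 240 [ 0.5471 -0.2117  0.0034]
dies
px [214. 177.] n 202 zmed 0.0247 rect [ 297.9 -184.7] [28.1 91.1] 64.7 mean [ 299.  -185.8] col [ 30. 160. 152.]
px [341. 191.] n 624 zmed 0.0284 rect [574.7  76.1] [228.6  50.9] 1.2 mean [556.4  80. ] col [180. 180. 175.]
px [226. 231.] n 303 zmed 0.0288 rect [ 502.1 -256.3] [27.7 93.8] 73.9 mean [ 505.5 -257.4] col [199. 152.  69.]
px [293. 236.] n 159 zmed 0.0286 rect [ 615.9 -122. ] [37.3 40.9] 48.4 mean [ 617.  -122.6] col [194. 149.  68.]
px [145. 245.] n 53 zmed 0.0235 rect [ 425.6 -442.1] [50.2 12.7] 2.5 mean [ 425.6 -441.8] col [216.  36.  28.]
px [253. 262.] n 250 zmed 0.0289 rect [ 627.8 -248.1] [41.7 41. ] 13.7 mea
[... 348 characters left out ...]
-469.7] col [119.  91.  61.]
shank
px [263. 205.] n 36 zmed 0.0472 rect [ 493.5 -137. ] [14.1 17.5] 83.6 mean [ 494.7 -138.3] col [153. 154. 154.]
post
px [387. 158.] n 108 zmed 0.0459 rect [536.8 269.4] [38.4 39.1] 3.6 mean [537.9 268.8] col [100.  97.  96.]
px [352. 187.] n 164 zmed 0.0463 rect [574.1 103.9] [42.6 41.4] 14.3 mean [575.2 103.1] col [99. 98. 98.]
px [263. 205.] n 30 zmed 0.0478 rect [ 493.2 -137. ] [14.1 17. ] 83.6 mean [ 494.2 -137.8] col [157. 158. 158.]
plate
px [367. 177.] n 3641 zmed 0.0287 rect [553.7 186.5] [226.4 244.3] 11.9 mean [554.9 178.9] col [197. 197. 190.]
px [419. 177.] n 27 zmed 0.0295 rect [644.9 298.6] [ 7.2 50.4] 10.6 mean [642.7 301.2] col [92. 91. 91.]
```

View pics/crop1.png

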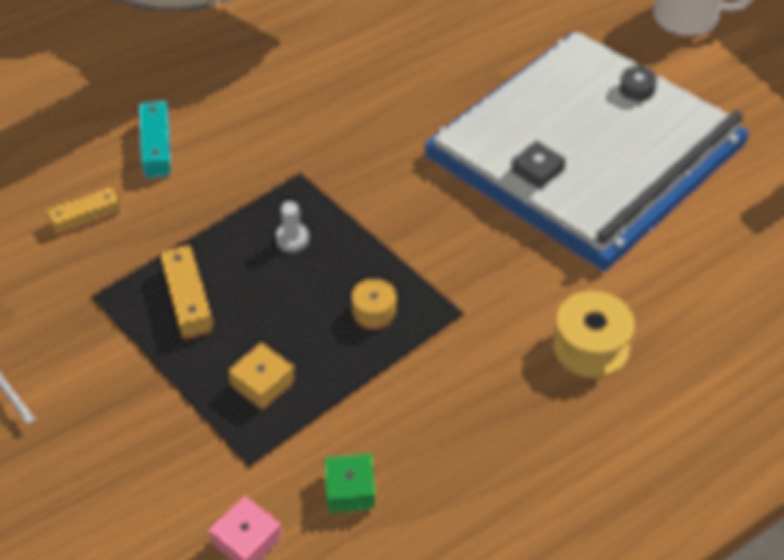

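The crop confirms the choice: in crop pixels, long brass bar (187,290), square brass (262,372), round brass (374,300), shank (290,230). On the bed, the round post is at (638,82) and the square stop at (540,163), with the fence along the far edge. Sizes and heights match the description. First I go above the long die.

Request:
{"name": "drive_tool", "arguments": {"plan": [[271,271,-40,140,0],[271,271,-40,140,0],[271,271,-40,140,0],[271,271,-40,140,0],[271,271,-40,140,0],[271,271,-40,140,0],[271,271,-40,140,0],[271,271,-40,140,0],[271,271,-40,140,0],[271,271,-40,140,0]], "grip_force": 30}}

```text
time_s: 1.8
tool_pos: [0.5026, -0.2544, 0.1519]
orientation: [-1.799, -2.575, -0.0]
force: [-0.4, -0.2, -0.7]
grip_width: 1.0
grasp_force: 0.0
```

Request:
{"name": "drive_tool", "arguments": {"plan": [[0,0,0,54,0],[0,0,0,54,0],[0,0,0,54,0],[0,0,0,54,0],[0,0,0,54,0],[0,0,0,54,0],[0,0,0,54,0],[0,0,0,54,0]]}}

```text
time_s: 2.6
tool_pos: [0.5017, -0.2558, 0.1523]
orientation: [0.448, 3.109, 0.0]
force: [-0.7, 0.5, 0.2]
grip_width: 0.999
grasp_force: 0.0
```

```bash
cat >> fit.py <<'E'
def yaw():
    y=R.from_rotvec(monitor.read_state()["orientation"]).as_matrix()[:,1]
    return np.degrees(np.arctan2(y[1],y[0]))
E
python3 - <<'E'
from fit import *
print(yaw(),monitor.read_state()["tool_pos"])
m,p,d=grab("wrist");c=cloud(m,d);save("w1.png",p)
comps(c,p,.018,.06,(.3,.8,-.4,.0))
E
```

```text
73.58381828573668 [ 0.50172294 -0.2557611   0.15225416]
px [328.   9.] n 569 zmed 0.0262 rect [ 330.6 -201.5] [27.7 17.6] 65.3 mean [ 332.2 -201.6] col [ 30. 211. 206.]
px [249.  55.] n 1401 zmed 0.0196 rect [ 347.5 -289.8] [67.2 21.2] 83.9 mean [ 347.6 -289.1] col [243. 230. 102.]
px [432. 153.] n 321 zmed 0.0494 rect [ 492.2 -137.8] [15.2 14.2] 72.9 mean [ 491.2 -139.9] col [206. 208. 208.]
px [322. 190.] n 2150 zmed 0.0303 rect [ 502.2 -258. ] [28.  89.5] 74.0 mean [ 500.5 -257.3] col [241. 226. 100.]
px [461. 250.] n 989 zmed 0.0300 rect [ 614.9 -122.9] [39.7 38.4] 39.6 mean [ 612.6 -124.1] col [231. 211.  93.]
px [359. 286.] n 1142 zmed 0.0302 rect [ 627.3 -249.5] [40.8 41. ] 15.1 mean [ 623.6 -248.8] col [233. 214.  94.]
px [389. 363.] n 586 zmed 0.0260 rect [ 756.5 -240.1] [42.  34.9] 62.6 mean [ 749.9 -239. ] col [ 58. 201.  91.]
px [319. 369.] n 188 zmed 0.0241 rect [ 733.5 -334.1] [40.6 17.5] 76.1 mean [ 733.5 -330.3] col [226. 157. 185.]
```

View pics/w1.png

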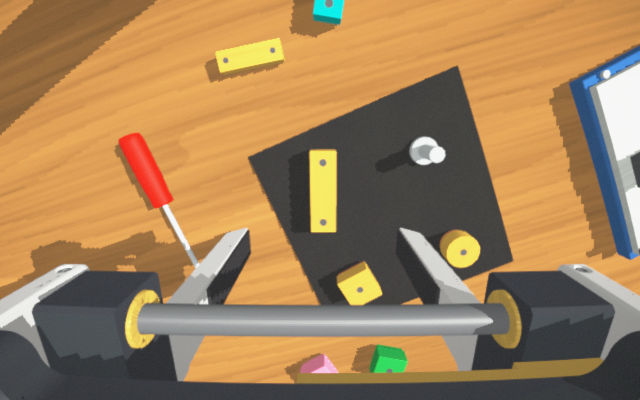

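The bar lies straight between the open fingers (322,190) at the expected height, with the screwdriver tip at (200,270) well clear. I descend and grip.

Request:
{"name": "drive_tool", "arguments": {"plan": [[0,-2,-50,0,0],[0,-2,-90,0,0],[0,-2,-115,0,0],[0,-2,-134,0,0],[0,-2,-134,0,0],[0,-2,-134,0,1],[0,-2,-134,0,1],[0,-2,-134,0,1],[0,-2,-134,0,1],[0,-2,-134,0,1]]}}

```text
time_s: 3.65
tool_pos: [0.502, -0.258, 0.0189]
orientation: [0.448, 3.108, -0.001]
force: [0.8, 0.4, 0.2]
grip_width: 0.613
grasp_force: 0.0
```

Request:
{"name": "drive_tool", "arguments": {"plan": [[0,0,0,0,1],[0,0,0,0,1],[0,0,15,0,1],[0,0,45,0,1],[0,0,90,0,1],[0,0,90,0,1]]}}

```text
time_s: 4.25
tool_pos: [0.5054, -0.2602, 0.1139]
orientation: [0.447, 3.099, -0.008]
force: [0.4, 0.0, -0.7]
grip_width: 0.1
grasp_force: 0.0
```

The fingers were slower than I allowed for, so the lift came before the grip. I reopen and look again.

Request:
{"name": "drive_tool", "arguments": {"plan": [[-3,2,40,0,0],[-3,2,40,0,0],[-3,2,40,0,0],[-3,2,40,0,0],[-3,2,40,0,0],[-3,2,40,0,0],[-3,2,40,0,0],[-3,2,40,0,0],[-3,2,40,0,0],[-3,2,40,0,0]]}}

```text
time_s: 5.25
tool_pos: [0.4987, -0.2558, 0.1482]
orientation: [0.448, 3.109, 0.0]
force: [0.1, 0.2, 0.8]
grip_width: 0.914
grasp_force: 0.0
```

```bash
python3 - <<'E'
from fit import *
s=monitor.read_state();print(yaw(),s["tool_pos"],s["grip_width"])
m,p,d=grab("wrist");c=cloud(m,d);save("w2.png",p)
comps(c,p,.018,.06,(.45,.7,-.4,.0))
E
```

```text
73.5933763349754 [ 0.49870381 -0.25576702  0.14815082] 0.9142141151182936
px [434. 156.] n 335 zmed 0.0493 rect [ 492.2 -138. ] [15.  14.5] 33.0 mean [ 491.1 -139.9] col [204. 207. 206.]
px [323. 193.] n 2176 zmed 0.0303 rect [ 502.4 -258.1] [27.9 89.8] 74.2 mean [ 500.2 -257.3] col [241. 225.  99.]
px [463. 253.] n 1018 zmed 0.0301 rect [ 615.1 -122.6] [39.8 38.4] 59.9 mean [ 612.6 -124. ] col [231. 209.  92.]
px [360. 289.] n 1086 zmed 0.0301 rect [ 627.3 -249.1] [40.2 40.6] 14.7 mean [ 622.2 -248.3] col [232. 212.  93.]
```

The die did not move. Second try, giving the fingers time to close.

Request:
{"name": "drive_tool", "arguments": {"plan": [[3,-2,-50,0,0.3],[3,-2,-90,0,0.3],[3,-2,-115,0,0.3],[3,-2,-130,0,0.4],[3,-2,-130,0,1],[3,-2,-130,0,1],[3,-2,-130,0,1],[3,-2,-130,0,1],[3,-2,-130,0,1],[3,-2,-130,0,1]]}}

```text
time_s: 6.3
tool_pos: [0.502, -0.2579, 0.0188]
orientation: [0.448, 3.108, -0.001]
force: [1.0, -0.4, 0.6]
grip_width: 0.179
grasp_force: 0.0
```

Request:
{"name": "drive_tool", "arguments": {"plan": [[0,0,0,0,1],[0,0,0,0,1],[0,0,0,0,1]]}}

```text
time_s: 6.6
tool_pos: [0.5017, -0.2577, 0.0182]
orientation: [0.448, 3.109, 0.0]
force: [-0.3, -0.2, -0.0]
grip_width: 0.006
grasp_force: 0.0
```

```bash
python3 - <<'E'
from fit import *
s=monitor.read_state();print(s["joint_pos"],s["tool_pos"],s["grip_width"])
a=[]
for n in("wrist","scene"):
    m,p,d=grab(n);a.append(p);c=cloud(m,d);print(n)
    comps(c,p,.018,.034,(.42,.7,-.4,-.2))
a[1]=cv2.resize(a[1][150:330,130:418],(640,400),interpolation=cv2.INTER_CUBIC)
save("w3.png",cv2.resize(np.vstack(a),(480,600)))
E
```

```text
[-5.98034159e-01  4.09756680e-01  1.77682891e+00  1.12434504e-04
  9.55030594e-01 -1.88255686e+00] [ 0.50167036 -0.25774626  0.01820283] 0.005999195641989837
wrist
px [325. 200.] n 2783 zmed 0.0303 rect [ 483.9 -252.5] [28.  51.2] 73.9 mean [ 476.9 -250.3] col [241. 234. 114.]
scene
px [228. 238.] n 174 zmed 0.0287 rect [ 520.5 -261.8] [27.7 58.7] 73.1 mean [ 527.6 -263.8] col [182. 141.  70.]
px [253. 262.] n 272 zmed 0.0286 rect [ 627.4 -248.2] [43.1 41.4] 14.3 mean [ 629.8 -249.1] col [192. 148.  67.]
```

View pics/w3.png

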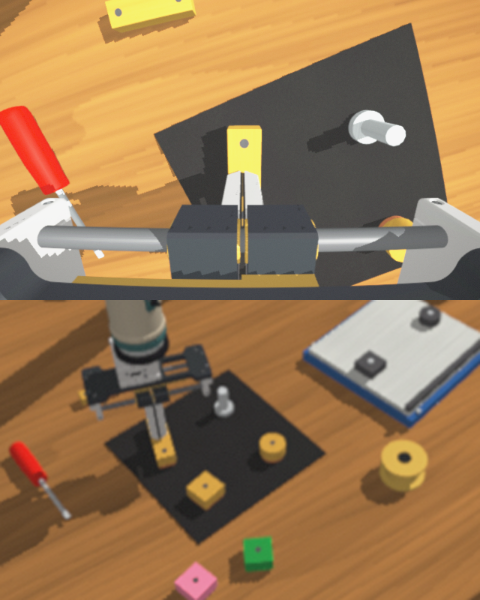

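The wrist view (upper half) shows the fingers shut together over the bar at about (242,190), and the scene view shows the same. The fingertips seem to be above the die, so I check the real finger height from depth.

```bash
python3 - <<'E'
from fit import *
for n in("wrist","scene"):
    m,p,d=grab(n);c=cloud(m,d)
    sat=p.max(2).astype(int)-p.min(2)
    near=(abs(c[...,0]-.502)<.04)&(abs(c[...,1]+.258)<.04)&(sat<40)&(d>0)&(c[...,2]>.02)
    q=c[near]; o=np.argsort(q[:,2])
    print(n,len(q),q[o[[0,5,20,50,100,200]]].round(4).tolist() if len(q)>200 else q[o][:10])
    if n=="scene":
        v,u=np.nonzero(near);print(u.min(),u.max(),v.min(),v.max(), u[o[:5]],v[o[:5]])
        save("s4.png",cv2.resize(p[190:260,190:290],(800,560),interpolation=cv2.INTER_CUBIC))
    else:
        for v in range(200,300,12): print(v,c[v,[300,310,318,323,328,336,346]][:,2].round(3))
E
```

```text
wrist 30462 [[0.5121, -0.2463, 0.0293], [0.4713, -0.2468, 0.0299], [0.4694, -0.2462, 0.0304], [0.4703, -0.2471, 0.0308], [0.4925, -0.2602, 0.032], [0.4957, -0.2477, 0.0402]]
200 [0.004 0.03  0.029 0.03  0.029 0.031 0.03 ]
212 [0.006 0.031 0.029 0.03  0.03  0.031 0.031]
224 [0.004 0.029 0.031 0.03  0.031 0.03  0.029]
236 [0.004 0.047 0.045 0.042 0.046 0.046 0.031]
248 [0.063 0.064 0.064 0.061 0.064 0.063 0.029]
260 [0.077 0.077 0.079 0.074 0.078 0.077 0.077]
272 [0.089 0.09  0.09  0.087 0.09  0.089 0.09 ]
284 [0.14  0.14  0.099 0.089 0.1   0.14  0.14 ]
296 [0.146 0.146 0.143 0.089 0.143 0.147 0.146]
scene 4124 [[0.4784, -0.2639, 0.0206], [0.4826, -0.2648, 0.0292], [0.5105, -0.2609, 0.0376], [0.5079, -0.2662, 0.0505], [0.5139, -0.2525, 0.0704], [0.5134, -0.2557, 0.1056]]
170 241 82 240 [219 229 218 225 224] [228 223 224 232 233]
```

View pics/s4.png

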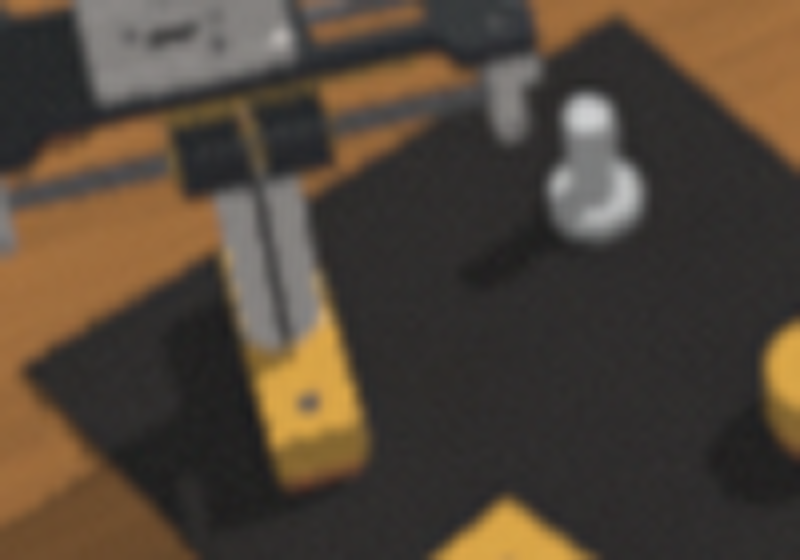

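The crop shows the shut fingers ending just above the bar's top at about (285,345). So at a reported TCP height of 18 mm the tips are at about 33 mm, much higher than the given 11 mm offset implies. I open and measure the tip height against the reading.

Request:
{"name": "drive_tool", "arguments": {"plan": [[0,0,0,0,0.3],[0,0,0,0,0.3],[0,0,0,0,0.3],[0,0,0,0,0.3],[0,0,0,0,0.3],[0,0,0,0,0.3],[0,0,0,0,0.3],[0,0,0,0,0.3]]}}

```text
time_s: 7.6
tool_pos: [0.5017, -0.2577, 0.0182]
orientation: [0.448, 3.109, 0.0]
force: [0.9, -0.2, -1.2]
grip_width: 0.65
grasp_force: 0.0
```

```bash
python3 - <<'E'
from fit import *
s=monitor.read_state();T=R.from_rotvec(s["orientation"]).as_matrix();print(s["tool_pos"],s["grip_width"],s["force"])
m,p,d=grab("wrist");c=cloud(m,d)
l=(c-s["tool_pos"])@T  # tool coords
sat=p.max(2).astype(int)-p.min(2)
k=(abs(l[...,0])<.02)&(abs(l[...,1])<.08)&(d>0)&(sat<40)&(l[...,2]<.02)&(l[...,2]>-.1)
q=l[k]*1000
for lo,hi in((-80,0),(0,80)):
    a=q[(q[:,1]>lo)&(q[:,1]<hi)];a=a[np.argsort(-a[:,2])];print(len(a),a[[0,10,40,100,200,400]].round(1).tolist())
E
```

```text
[ 0.50169202 -0.25772879  0.01819345] 0.6495001632926689 [ 0.89355617 -0.1699767  -1.18961585]
6058 [[16.3, -29.3, 15.9], [18.6, -34.9, 15.5], [-16.3, -61.9, 15.3], [18.7, -45.6, 15.0], [19.5, -22.6, 14.8], [7.6, -48.3, 14.5]]
6699 [[16.9, 35.6, 16.2], [-6.0, 73.2, 15.7], [8.9, 18.4, 15.4], [5.9, 71.9, 15.1], [15.8, 34.0, 14.9], [1.4, 76.6, 14.7]]
```

```bash
python3 - <<'E'
from fit import *
s=monitor.read_state();T=R.from_rotvec(s["orientation"]).as_matrix()
m,p,d=grab("wrist");c=cloud(m,d);l=(c-s["tool_pos"])@T*1000
k=(abs(l[...,0])<30)&(abs(l[...,1])<60)&(d>0)&(l[...,2]<9)&(l[...,2]>-60)&(p[...,2]>120)
for sg in(-1,1):
    a=l[k&(l[...,1]*sg>18)]
    h,e=np.histogram(a[:,2],bins=np.arange(-60,10,4));print(list(zip(e.astype(int).tolist(),h.tolist())))
    b=a[(a[:,2]>np.percentile(a[:,2],97))];print(b.mean(0).round(1),b.min(0).round(1),b.max(0).round(1))
save("w5.png",p)
E
```

```text
[(-60, 85), (-56, 76), (-52, 72), (-48, 64), (-44, 63), (-40, 56), (-36, 58), (-32, 47), (-28, 45), (-24, 42), (-20, 21), (-16, 8), (-12, 0), (-8, 0), (-4, 0), (0, 0), (4, 0)]
[  8.2 -36.4 -16.6] [  7.5 -40.3 -18.5] [  8.6 -34.4 -14.1]
[(-60, 80), (-56, 76), (-52, 62), (-48, 68), (-44, 57), (-40, 57), (-36, 50), (-32, 52), (-28, 41), (-24, 40), (-20, 23), (-16, 8), (-12, 0), (-8, 0), (-4, 0), (0, 0), (4, 0)]
[  8.1  34.4 -16.2] [  7.2  32.  -17.7] [  8.8  38.  -14. ]
```

View pics/w5.png

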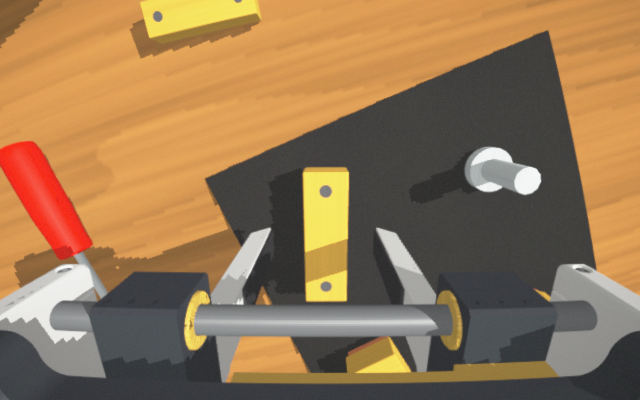

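The wrist view shows the bar centred between the fingers, with tips near (255,230) and (390,230). Depth puts the tips 14 mm behind the reported TCP, where the given offset says 11 mm ahead, so the tool really sits 25 mm higher than reported. Sideways agrees. I go 24 mm lower, carefully.

Request:
{"name": "drive_tool", "arguments": {"plan": [[0,0,-8,0,0.3],[0,0,-16,0,0.3],[0,0,-20,0,0.3],[0,0,-20,0,0.3]]}}

```text
time_s: 8.1
tool_pos: [0.5009, -0.2572, -0.003]
orientation: [-0.448, -3.107, -0.002]
force: [0.1, -0.0, 0.3]
grip_width: 0.704
grasp_force: 0.0
```

Request:
{"name": "drive_tool", "arguments": {"plan": [[0,0,-3,0,0.4],[0,0,-3,0,1],[0,0,-3,0,1],[0,0,-3,0,1],[0,0,-3,0,1],[0,0,-3,0,1],[0,0,-3,0,1],[0,0,-3,0,1],[0,0,-3,0,1]]}}

```text
time_s: 9.0
tool_pos: [0.502, -0.2571, -0.0046]
orientation: [0.449, 3.109, 0.002]
force: [2.7, 4.1, 2.4]
grip_width: 0.295
grasp_force: 30.0
```

Gripped (27.7 mm opening, 30 N). I lift and carry it to the bed.

Request:
{"name": "drive_tool", "arguments": {"plan": [[0,0,10,0,1],[0,0,40,0,1],[0,0,80,0,1],[10,40,100,-8,1],[20,90,100,-16,1],[25,140,100,-24,1],[30,190,100,-32,1],[35,240,100,-40,1],[40,290,100,-48,1],[45,340,100,-56,1]]}}

```text
time_s: 10.0
tool_pos: [0.5436, 0.0579, 0.0947]
orientation: [1.832, 2.552, -0.004]
force: [1.1, -0.7, -5.6]
grip_width: 0.296
grasp_force: 30.0
```

Request:
{"name": "drive_tool", "arguments": {"plan": [[4,50,0,-5,1],[8,90,0,-5,1],[8,105,0,-5,1],[8,105,0,-5,1],[8,105,0,-5,1]]}}

```text
time_s: 10.5
tool_pos: [0.5518, 0.1609, 0.0946]
orientation: [1.934, 2.476, -0.005]
force: [-0.3, 0.4, -5.9]
grip_width: 0.296
grasp_force: 30.0
```

```bash
python3 - <<'E'
from fit import *
s=monitor.read_state();print(yaw(),s["tool_pos"],s["grip_width"],s["grasp_force"],s["force"])
for n in("wrist","scene"):
    m,p,d=grab(n);c=cloud(m,d);print(n)
    comps(c,p,.041,.060,(.45,.68,.0,.36));comps(c,p,.125,.15,(.45,.65,.1,.3))
save("w6.png",p)
E
```

```text
14.01162533782655 [0.55180862 0.16094322 0.09456495] 0.29630248860175673 29.995393753051758 [-0.3047078   0.39706697 -5.9398611 ]
wrist
px [464. 147.] n 3026 zmed 0.0423 rect [653.7 228.7] [ 11.7 201. ] 12.2 mean [651.8 237.1] col [88. 86. 86.]
px [339.  71.] n 2350 zmed 0.0484 rect [537.5 269.9] [38.9 39.4] 1.0 mean [537.2 270.1] col [100. 101. 102.]
px [348. 288.] n 63 zmed 0.0484 rect [590.6 100.3] [ 3.7 24.3] 14.1 mean [591.1  97.2] col [95. 91. 84.]
px [323. 240.] n 7253 zmed 0.1296 rect [550.5 166.2] [80.7 49.6] 86.2 mean [550.2 168.8] col [203. 166.  82.]
scene
px [387. 158.] n 109 zmed 0.0464 rect [539.5 269.3] [38.7 42.1] 12.7 mean [538.4 268.8] col [104. 101. 100.]
px [352. 187.] n 166 zmed 0.0462 rect [573.6 104.7] [41.4 46.5] 10.2 mean [575.4 103.2] col [86. 85. 85.]
px [363. 154.] n 232 zmed 0.1291 rect [554.2 149.9] [76.4 51.8] 87.4 mean [555.9 148.5] col [170. 142.  92.]
```

Request:
{"name": "drive_tool", "arguments": {"plan": [[4,26,-20,-1.7,1],[4,26,-45,-1.7,1],[4,26,-60,-1.7,1],[4,26,-67,-1.7,1],[4,26,-69,-1.7,1],[4,26,-69,-1.7,1],[4,26,-69,-1.7,1]]}}

```text
time_s: 11.3
tool_pos: [0.5575, 0.1881, 0.0272]
orientation: [1.971, 2.444, 0.003]
force: [0.5, 0.4, -5.3]
grip_width: 0.294
grasp_force: 30.0
```

```bash
python3 - <<'E'
from fit import *
s=monitor.read_state();print(yaw(),s["tool_pos"],s["grip_width"],s["grasp_force"],s["force"])
m,p,d=grab("wrist");c=cloud(m,d)
comps(c,p,.041,.052,(.45,.68,.0,.36));comps(c,p,.053,.067,(.45,.65,.1,.3))
E
```

```text
12.218972985416602 [0.55752219 0.1881061  0.02722733] 0.29372894155975887 29.99543845653534 [ 0.45192955  0.44319127 -5.29681897]
px [492. 162.] n 4325 zmed 0.0423 rect [650.3 245.6] [ 12.  166.8] 12.5 mean [647.6 255.9] col [81. 81. 81.]
px [318.  99.] n 4155 zmed 0.0484 rect [537.3 270.2] [38.9 38.9] 22.6 mean [537.3 270.5] col [94. 95. 95.]
px [322. 174.] n 103 zmed 0.0483 rect [548.3 230.7] [26.9  0.6] 12.0 mean [548.1 230.6] col [196. 157.  80.]
px [291. 232.] n 73 zmed 0.0485 rect [535.9 191.3] [10.4  1.9] 6.4 mean [537.  191.7] col [185. 185. 180.]
px [354. 232.] n 72 zmed 0.0488 rect [575.9 200.3] [10.5  2.1] 19.2 mean [574.8 199.9] col [188. 187. 180.]
px [320. 354.] n 2042 zmed 0.0484 rect [573.4 105.8] [39.8 32.7] 12.2 mean [573.3 106.1] col [70. 71. 70.]
px [323. 238.] n 6683 zmed 0.0621 rect [557.3 193.8] [49.2 80.8] 28.8 mean [555.9 196.4] col [200. 158.  72.]
```

Request:
{"name": "drive_tool", "arguments": {"plan": [[-2,0,-3,0,1],[-2,0,-4,0,1],[-2,0,-5,0,1],[-2,0,-5,0,1]]}}

```text
time_s: 11.75
tool_pos: [0.5543, 0.1885, 0.0214]
orientation: [-1.971, -2.446, 0.0]
force: [-1.5, 0.0, -4.2]
grip_width: 0.294
grasp_force: 30.0
```

Request:
{"name": "drive_tool", "arguments": {"plan": [[0,0,-1,0,1],[0,0,-1,0,1]]}}

```text
time_s: 11.95
tool_pos: [0.5543, 0.1884, 0.0214]
orientation: [1.971, 2.446, 0.0]
force: [-3.0, -0.8, 4.9]
grip_width: 0.295
grasp_force: 30.0
```

Contact felt. I release and retreat.

Request:
{"name": "drive_tool", "arguments": {"plan": [[0,0,0,0,0.5],[0,0,0,0,0.4],[0,0,0,0,0.4],[0,0,0,0,0.4],[0,0,0,0,0.4],[0,0,20,0,0.4],[0,0,60,0,0.4],[0,0,100,0,0.4]]}}

```text
time_s: 12.75
tool_pos: [0.5538, 0.1882, 0.1204]
orientation: [-1.971, -2.445, 0.003]
force: [0.7, -0.4, 0.4]
grip_width: 0.601
grasp_force: 0.0
```

Request:
{"name": "drive_tool", "arguments": {"plan": [[72,-437,0,-88,0.3],[72,-437,0,-88,0.3],[72,-437,0,-88,0.3],[72,-437,0,-88,0.3],[72,-437,0,-88,0.3],[72,-437,0,-88,0.3],[72,-437,0,-88,0.3],[72,-437,0,-88,0.3],[72,-437,0,-88,0.3],[72,-437,0,-88,0.3]]}}

```text
time_s: 13.75
tool_pos: [0.6272, -0.2553, 0.1194]
orientation: [3.109, 0.427, 0.001]
force: [-0.3, 1.3, -0.6]
grip_width: 0.7
grasp_force: 0.0
```

```bash
python3 - <<'E'
from fit import *
s=monitor.read_state();print(yaw(),s["tool_pos"],s["grip_width"],s["joint_pos"])
m,p,d=grab("scene");c=cloud(m,d);comps(c,p,.050,.058,(.45,.65,.1,.3))
m,p,d=grab("wrist");c=cloud(m,d);comps(c,p,.018,.052,(.45,.7,-.3,-.05))
E
```

```text
-74.34523670699645 [ 0.62721989 -0.25527538  0.11940287] 0.7001168322710909 [-0.48767189  0.46976942  1.38316683 -0.00263363  1.28610679  0.81063354]
px [370. 170.] n 218 zmed 0.0544 rect [555.6 185.5] [30.6 92.1] 13.2 mean [556.  186.2] col [204. 160.  83.]
px [190. 175.] n 1417 zmed 0.0302 rect [ 615.8 -122.7] [38.7 38.7] 81.6 mean [ 617.1 -124.4] col [237. 228. 109.]
px [318. 197.] n 1715 zmed 0.0303 rect [ 628.  -248.7] [40.3 39.8] 14.3 mean [ 629.4 -248.3] col [243. 235. 111.]
```

The long die lies at (555.6,185.5), angle 13°, as wanted. Now I pick the square die.

Request:
{"name": "drive_tool", "arguments": {"plan": [[1,6,-40,-1.5,0.3],[1,6,-80,-1.5,0.3],[1,6,-105,-1.5,0.3],[1,6,-120,-1.5,0.3],[1,6,-124,-1.5,0.3],[1,6,-124,-1.5,0.7],[1,6,-124,-1.5,1],[1,6,-124,-1.5,1],[1,6,-124,-1.5,1],[1,6,-124,-1.5,1]]}}

```text
time_s: 14.85
tool_pos: [0.6288, -0.2436, -0.0023]
orientation: [3.113, 0.405, 0.005]
force: [0.6, -2.1, 3.9]
grip_width: 0.424
grasp_force: 30.0
```

Request:
{"name": "drive_tool", "arguments": {"plan": [[0,0,0,0,1],[0,0,0,0,1]]}}

```text
time_s: 15.05
tool_pos: [0.6288, -0.2437, -0.0024]
orientation: [3.113, 0.405, 0.004]
force: [0.9, -1.1, 6.3]
grip_width: 0.422
grasp_force: 30.0
```

Request:
{"name": "drive_tool", "arguments": {"plan": [[0,0,10,0,1],[0,0,40,0,1],[0,0,80,0,1],[-14,40,100,-2.4,1],[-30,85,100,-2.4,1],[-46,130,100,-2.4,1],[-62,178,100,-2.4,1],[-78,225,100,-2.4,1],[-94,272,100,-2.4,1],[-110,318,100,-2.4,1]]}}

```text
time_s: 16.05
tool_pos: [0.5146, 0.0776, 0.0956]
orientation: [-3.122, -0.339, 0.005]
force: [0.9, 0.4, -3.1]
grip_width: 0.423
grasp_force: 30.0
```

Request:
{"name": "drive_tool", "arguments": {"plan": [[-3,10,0,0,1],[-3,17,-20,0,1],[-3,17,-40,0,1],[-3,17,-55,0,1],[-3,17,-60,0,1],[-3,17,-60,0,1]]}}

```text
time_s: 16.65
tool_pos: [0.5133, 0.0921, 0.0353]
orientation: [-3.123, -0.339, 0.005]
force: [0.2, 0.1, -3.0]
grip_width: 0.424
grasp_force: 30.0
```

```bash
python3 - <<'E'
from fit import *
s=monitor.read_state();print(yaw(),s["tool_pos"],s["grip_width"],s["grasp_force"],s["force"])
m,p,d=grab("wrist");c=cloud(m,d);save("w7.png",p)
comps(c,p,.046,.052,(.45,.68,.0,.36));comps(c,p,.053,.08,(.45,.65,.02,.3))
E
```

```text
-77.61049996132333 [0.51332729 0.09211914 0.03531947] 0.42402666468808253 29.997559189796448 [ 0.16340573  0.14164051 -2.95621313]
px [322. 144.] n 4476 zmed 0.0484 rect [573.5 104.3] [39.  40.2] 12.3 mean [574.1 104.3] col [106. 107. 108.]
px [ 50. 146.] n 2977 zmed 0.0484 rect [537.6 269.6] [40.2 39.3] 84.8 mean [538.2 268.9] col [112. 113. 113.]
px [255. 145.] n 103 zmed 0.0492 rect [564.8 143.1] [27.3  1.2] 14.1 mean [564.9 143. ] col [123.  99.  49.]
px [322. 217.] n 124 zmed 0.0501 rect [530.8  94.6] [ 1.1 39.4] 12.5 mean [530.8  94.8] col [145. 119.  79.]
px [177. 146.] n 7461 zmed 0.0564 rect [555.3 187.1] [28.  90.8] 12.4 mean [555.9 185.7] col [230. 195.  82.]
px [323. 251.] n 5610 zmed 0.0680 rect [511.8  90.1] [40.6 63.8] 12.6 mean [515.6  90.9] col [161. 132.  68.]
```

View pics/w7.png

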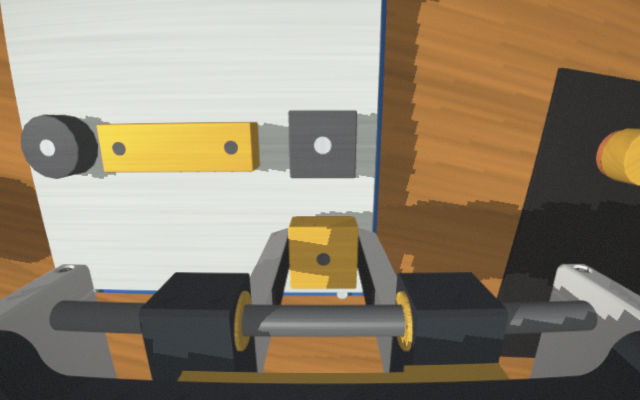

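The wrist view shows the square die held level at (322,252), aligned in front of the stop (322,144). The long die is placed at (178,147). I nudge 4 mm back and lower.

Request:
{"name": "drive_tool", "arguments": {"plan": [[4,1,-4,0,1],[4,1,-8,0,1],[4,1,-11,0,1],[4,1,-11.5,0,1],[4,1,-12,0,1],[4,1,-12,0,1]]}}

```text
time_s: 17.3
tool_pos: [0.5185, 0.0934, 0.0242]
orientation: [3.123, 0.34, 0.0]
force: [0.3, -0.1, -2.2]
grip_width: 0.425
grasp_force: 30.0
```

Request:
{"name": "drive_tool", "arguments": {"plan": [[-1,0,-1,0,1],[-1,0,-1,0,1]]}}

```text
time_s: 17.5
tool_pos: [0.5181, 0.0934, 0.0236]
orientation: [3.123, 0.34, 0.002]
force: [-0.7, -0.2, -1.2]
grip_width: 0.425
grasp_force: 30.0
```

Request:
{"name": "drive_tool", "arguments": {"plan": [[0,0,-1,0,1],[0,0,-1,0,1]]}}

```text
time_s: 17.7
tool_pos: [0.5181, 0.0934, 0.0236]
orientation: [3.123, 0.34, 0.003]
force: [-1.4, 0.2, 6.6]
grip_width: 0.423
grasp_force: 30.0
```

Contact. I release and go to the round die.

Request:
{"name": "drive_tool", "arguments": {"plan": [[0,0,0,0,0.3],[0,0,0,0,0.3],[0,0,0,0,0.3],[0,0,0,0,0.3],[0,0,0,0,0.3],[0,0,20,0,0.3],[0,0,60,0,0.3],[0,0,100,0,0.3],[0,0,100,0,0.3]]}}

```text
time_s: 18.6
tool_pos: [0.5217, 0.0937, 0.1274]
orientation: [3.122, 0.34, 0.018]
force: [0.4, -0.7, 0.2]
grip_width: 0.697
grasp_force: 0.0
```

Request:
{"name": "drive_tool", "arguments": {"plan": [[97,-216,0,0,0.3],[97,-216,0,0,0.3],[97,-216,0,0,0.3],[97,-216,0,0,0.3],[97,-216,0,0,0.3],[97,-216,0,0,0.3],[97,-216,0,0,0.3],[97,-216,0,0,0.3]]}}

```text
time_s: 19.4
tool_pos: [0.6134, -0.1214, 0.1213]
orientation: [-3.122, -0.34, 0.003]
force: [-1.0, 0.4, -1.4]
grip_width: 0.701
grasp_force: 0.0
```

```bash
python3 - <<'E'
from fit import *
s=monitor.read_state();print(yaw(),s["tool_pos"],s["grip_width"])
m,p,d=grab("scene");c=cloud(m,d);comps(c,p,.050,.058,(.45,.65,.0,.3))
m,p,d=grab("wrist");c=cloud(m,d);comps(c,p,.018,.052,(.45,.7,-.3,-.05))
E
```

```text
-77.55820474364877 [ 0.6133799  -0.12138137  0.12134397] 0.7007719113747966
px [370. 169.] n 217 zmed 0.0546 rect [554.7 186.6] [31.2 93.7] 12.1 mean [556.1 186.4] col [207. 163.  85.]
px [336. 175.] n 149 zmed 0.0544 rect [516.   91.2] [41.9 43. ] 11.2 mean [517.7  90.9] col [207. 163.  84.]
px [323. 197.] n 1301 zmed 0.0303 rect [ 616.1 -121.7] [38.7 38.3] 12.4 mean [ 616.9 -121.6] col [219. 178.  74.]
px [313. 300.] n 91 zmed 0.0253 rect [ 498.  -136.4] [ 8.2 14.5] 11.5 mean [ 499.  -136.6] col [138. 143. 142.]
```

The square die sits at (516,91.2), against a target of (515.2,91.2). Now I pick the round die.

Request:
{"name": "drive_tool", "arguments": {"plan": [[2,-1,-40,0,0.3],[2,-1,-80,0,0.3],[2,-1,-105,0,0.3],[2,-1,-120,0,0.3],[2,-1,-125,0,0.3],[2,-1,-125,0,0.7],[2,-1,-125,0,1],[2,-1,-125,0,1],[2,-1,-125,0,1],[2,-1,-125,0,1]]}}

```text
time_s: 20.5
tool_pos: [0.617, -0.1226, -0.0015]
orientation: [-3.122, -0.339, -0.002]
force: [-1.1, 3.9, 6.3]
grip_width: 0.421
grasp_force: 30.0
```

Request:
{"name": "drive_tool", "arguments": {"plan": [[0,0,0,0,1],[0,0,0,0,1]]}}

```text
time_s: 20.7
tool_pos: [0.617, -0.1225, -0.0015]
orientation: [-3.122, -0.338, -0.002]
force: [-1.1, 4.1, 6.4]
grip_width: 0.417
grasp_force: 30.0
```

Request:
{"name": "drive_tool", "arguments": {"plan": [[0,0,10,0,1],[0,0,40,0,1],[0,0,80,0,1],[-2,40,105,0,1],[-4,85,105,0,1],[-7,130,105,0,1],[-9,175,105,0,1],[-11,220,105,0,1],[-14,265,105,0,1],[-16,310,105,0,1]]}}

```text
time_s: 21.7
tool_pos: [0.6002, 0.1873, 0.1023]
orientation: [3.122, 0.34, 0.0]
force: [0.7, 0.1, -3.0]
grip_width: 0.42
grasp_force: 30.0
```

Request:
{"name": "drive_tool", "arguments": {"plan": [[-3,50,0,0,1],[-5,90,0,0,1],[-5,95,-15,0,1],[-5,95,-35,0,1],[-5,95,-55,0,1],[-5,95,-65,0,1],[-5,95,-65,0,1],[-5,95,-65,0,1]]}}

```text
time_s: 22.5
tool_pos: [0.5961, 0.2808, 0.0375]
orientation: [3.123, 0.339, 0.001]
force: [1.3, -0.2, -3.4]
grip_width: 0.415
grasp_force: 30.0
```

```bash
python3 - <<'E'
from fit import *
s=monitor.read_state();print(yaw(),s["tool_pos"],s["grip_width"],s["grasp_force"],s["force"])
m,p,d=grab("wrist");c=cloud(m,d);save("w8.png",p)
comps(c,p,.046,.052,(.45,.68,.0,.36));comps(c,p,.053,.08,(.45,.65,.02,.35))
E
```

```text
-77.62139270861921 [0.59608552 0.28080094 0.03752114] 0.41530717132337336 29.997463524341583 [ 1.25742625 -0.22162628 -3.38487953]
px [538. 295.] n 271 zmed 0.0481 rect [587.5 118.4] [ 9.5 20.5] 17.7 mean [587.4 120. ] col [65. 66. 66.]
px [317. 299.] n 348 zmed 0.0482 rect [553.  273.7] [ 8.8 31.6] 13.2 mean [552.7 273.6] col [95. 96. 96.]
px [529. 335.] n 125 zmed 0.0482 rect [553.9 112.2] [ 6.2 17.1] 12.5 mean [554. 113.] col [111. 112. 112.]
px [317. 338.] n 95 zmed 0.0484 rect [520.8 266.6] [ 4.4 22.4] 12.9 mean [521.1 266.7] col [110. 111. 110.]
px [519. 364.] n 222 zmed 0.0487 rect [527.2 110. ] [13.2 27.1] 59.8 mean [528.1 109.9] col [174. 137.  60.]
px [323. 249.] n 4580 zmed 0.0692 rect [597. 276.] [40.4 59.9] 29.9 mean [599.  279.8] col [164. 136.  72.]
px [523. 371.] n 211 zmed 0.0559 rect [526.6 108.7] [14.1 12. ] 13.4 mean [527.9 110.5] col [209. 167.  69.]
```

View pics/w8.png

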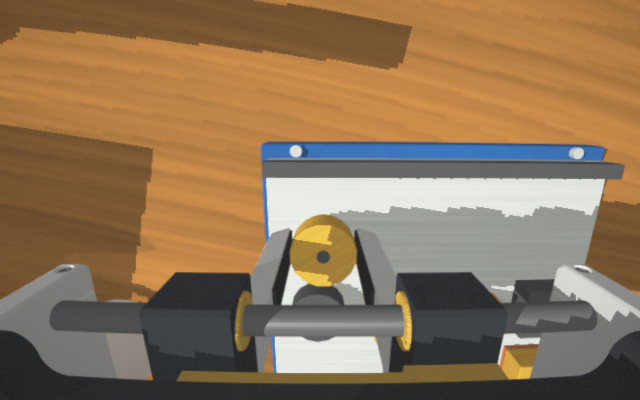

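The round die is held level at (322,250), in line with the post at (318,310) and clear of the fence. I lower it.

Request:
{"name": "drive_tool", "arguments": {"plan": [[0,2,-4,0,1],[0,2,-8,0,1],[0,2,-12,0,1],[0,2,-13,0,1],[0,2,-14,0,1],[0,2,-14,0,1]]}}

```text
time_s: 23.15
tool_pos: [0.5955, 0.2834, 0.0245]
orientation: [3.123, 0.34, 0.001]
force: [-2.5, -1.1, 4.5]
grip_width: 0.422
grasp_force: 30.0
```

Request:
{"name": "drive_tool", "arguments": {"plan": [[0,0,0,0,0.3],[0,0,0,0,0.3],[0,0,0,0,0.3],[0,0,0,0,0.3],[0,0,0,0,0.3],[0,0,20,0,0.3],[0,0,60,0,0.3],[0,0,100,0,0.3],[0,0,100,0,0.3]]}}

```text
time_s: 24.05
tool_pos: [0.5996, 0.2849, 0.1297]
orientation: [-3.12, -0.339, -0.019]
force: [1.2, 0.8, 0.9]
grip_width: 0.702
grasp_force: 0.0
```

Request:
{"name": "drive_tool", "arguments": {"plan": [[-103,-421,0,0,0.5],[-103,-421,0,0,0.5],[-103,-421,0,0,0.5],[-103,-421,0,0,0.5],[-103,-421,0,0,0.5],[-103,-421,0,0,0.5],[-103,-421,0,0,0.5],[-103,-421,0,0,0.5],[-103,-421,0,0,0.5],[-103,-421,0,0,0.5]]}}

```text
time_s: 25.05
tool_pos: [0.4913, -0.1414, 0.1226]
orientation: [3.123, 0.332, -0.002]
force: [-0.1, 0.8, -0.2]
grip_width: 0.5
grasp_force: 0.0
```

```bash
python3 - <<'E'
from fit import *
s=monitor.read_state();print(yaw(),s["tool_pos"],s["grip_width"])
m,p,d=grab("scene");c=cloud(m,d);comps(c,p,.050,.058,(.45,.65,.0,.35))
m,p,d=grab("wrist");c=cloud(m,d);comps(c,p,.04,.058,(.45,.7,-.3,-.05));comps(c,p,.008,.015,(.45,.53,-.17,-.1))
E
```

```text
-77.87648938541322 [ 0.49134135 -0.14136927  0.1226151 ] 0.5004596161611763
px [370. 170.] n 222 zmed 0.0545 rect [555.2 187.1] [30.  93.1] 12.3 mean [556.4 184.6] col [207. 163.  84.]
px [404. 165.] n 108 zmed 0.0543 rect [595.9 279.5] [37.3 40.5] 18.0 mean [595.4 280.3] col [204. 158.  78.]
px [336. 175.] n 148 zmed 0.0546 rect [516.7  91. ] [42.6 41.9] 16.0 mean [517.5  90.7] col [205. 162.  84.]
px [319. 202.] n 252 zmed 0.0502 rect [ 493.2 -136.8] [14.8 15.3] 19.3 mean [ 493.9 -136.8] col [208. 213. 212.]
px [320. 190.] n 363 zmed 0.0124 rect [ 494.8 -137. ] [27.1 29.3] 9.5 mean [ 497.1 -136.4] col [186. 190. 189.]
```

The round die is placed at (596,280). Now I pick the shank.

Request:
{"name": "drive_tool", "arguments": {"plan": [[1,2,-35,0,0.5],[1,2,-65,0,0.5],[1,2,-90,0,0.5],[1,2,-108,0,0.5],[1,2,-117,0,0.5],[1,2,-117,0,0.7],[1,2,-117,0,0.9],[1,2,-117,0,1],[1,2,-117,0,1],[1,2,-117,0,1]], "grip_force": 20}}

```text
time_s: 26.15
tool_pos: [0.4942, -0.1358, 0.0071]
orientation: [3.122, 0.339, 0.003]
force: [-0.1, 0.7, 2.4]
grip_width: 0.164
grasp_force: 20.0
```

Request:
{"name": "drive_tool", "arguments": {"plan": [[0,0,0,0,1],[0,0,0,0,1],[0,0,0,0,1]]}}

```text
time_s: 26.45
tool_pos: [0.4941, -0.1358, 0.007]
orientation: [3.123, 0.339, 0.002]
force: [-0.5, 1.5, 6.1]
grip_width: 0.168
grasp_force: 20.0
```

Request:
{"name": "drive_tool", "arguments": {"plan": [[0,0,10,0,1],[0,0,40,0,1],[0,0,75,0,1],[7,40,105,0,1],[16,85,110,0,1],[25,130,110,0,1],[33,175,110,0,1],[42,220,110,0,1],[51,265,110,0,1],[58,305,110,0,1]]}}

```text
time_s: 27.45
tool_pos: [0.5513, 0.1714, 0.1164]
orientation: [3.123, 0.341, -0.0]
force: [1.1, -0.8, -1.3]
grip_width: 0.167
grasp_force: 20.0
```

Request:
{"name": "drive_tool", "arguments": {"plan": [[3,15,0,0,1],[3,18,-15,0,1],[3,18,-30,0,1],[3,18,-40,0,1],[3,18,-45,0,1],[3,18,-45,0,1]]}}

```text
time_s: 28.05
tool_pos: [0.554, 0.1866, 0.0706]
orientation: [3.123, 0.338, -0.003]
force: [0.2, -0.6, -1.6]
grip_width: 0.166
grasp_force: 20.0
```

```bash
python3 - <<'E'
from fit import *
s=monitor.read_state();print(yaw(),s["tool_pos"],s["grip_width"],s["grasp_force"],s["force"])
m,p,d=grab("wrist");c=cloud(m,d);save("w9.png",p)
comps(c,p,.053,.060,(.45,.65,.02,.35));comps(c,p,.085,.125,(.5,.6,.15,.22))
E
```

```text
-77.62803283580692 [0.55398356 0.18664754 0.07060813] 0.1660958926941222 19.99655395746231 [ 0.23655446 -0.57553827 -1.60648084]
px [199. 144.] n 2609 zmed 0.0563 rect [594.8 281.4] [38.9 39. ] 12.4 mean [595.2 281. ] col [229. 194.  82.]
px [320. 221.] n 3136 zmed 0.0564 rect [555.6 187.2] [28.  89.4] 12.3 mean [558.4 188.3] col [200. 163.  71.]
px [445. 281.] n 465 zmed 0.0562 rect [532.3  82. ] [36.3 18.8] 55.6 mean [530.8  82.5] col [156. 124.  57.]
px [323. 250.] n 2308 zmed 0.1118 rect [555.2 185.4] [19.7 39.8] 12.3 mean [559.8 186.4] col [127. 129. 127.]
```

View pics/w9.png

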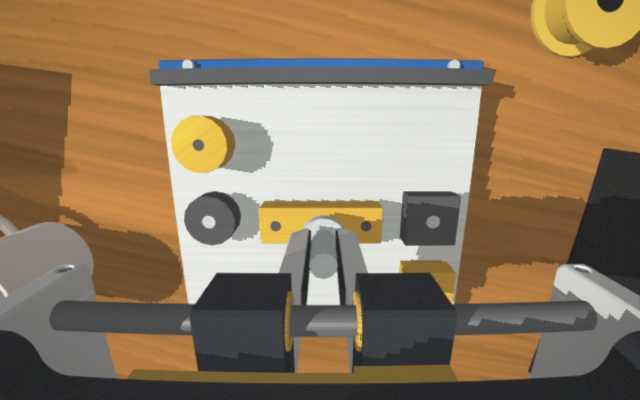

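The wrist view shows the shank held over the middle of the bar (320,225), with the round die at (203,145) behind the post (212,218) and the square die at (428,280) before the stop. I lower it slowly.

Request:
{"name": "drive_tool", "arguments": {"plan": [[2,0,-4,0,1],[2,0,-8,0,1],[2,0,-10,0,1],[2,0,-11,0,1],[2,0,-11.5,0,1],[2,0,-11.5,0,1]]}}

```text
time_s: 28.7
tool_pos: [0.5565, 0.1874, 0.0597]
orientation: [3.123, 0.34, 0.0]
force: [-0.4, -0.7, -1.9]
grip_width: 0.166
grasp_force: 20.0
```

Request:
{"name": "drive_tool", "arguments": {"plan": [[0,0,-1,0,1],[0,0,-1,0,1]]}}

```text
time_s: 28.9
tool_pos: [0.5567, 0.1875, 0.0591]
orientation: [-3.123, -0.34, -0.001]
force: [0.1, 0.4, 1.2]
grip_width: 0.167
grasp_force: 20.0
```

Request:
{"name": "drive_tool", "arguments": {"plan": [[0,0,0,0,0.5],[0,0,0,0,0.5],[0,0,0,0,0.5],[0,0,0,0,0.5],[0,0,0,0,0.5],[0,0,20,0,0.5],[0,0,60,0,0.5],[0,0,100,0,0.5],[0,0,130,0,0.5],[0,0,130,0,0.5]]}}

```text
time_s: 29.9
tool_pos: [0.5596, 0.1881, 0.1937]
orientation: [-3.122, -0.34, -0.016]
force: [0.9, -0.3, -0.1]
grip_width: 0.5
grasp_force: 0.0
```

Request:
{"name": "drive_tool", "arguments": {"plan": [[-100,-100,0,0,0.5],[-100,-100,0,0,0.5],[-100,-100,0,0,0.5],[-100,-100,0,0,0.5],[-100,-100,0,0,0.5]]}}

```text
time_s: 30.4
tool_pos: [0.456, 0.0871, 0.1882]
orientation: [-3.123, -0.337, 0.0]
force: [0.9, -0.2, 0.1]
grip_width: 0.502
grasp_force: 0.0
```

```bash
python3 - <<'E'
from fit import *
print(monitor.read_state()["time_s"])
a=[]
for n in("scene","wrist"):
    m,p,d=grab(n);c=cloud(m,d);a.append(p);print(n)
    comps(c,p,.050,.060,(.45,.68,.0,.35));comps(c,p,.085,.115,(.5,.6,.1,.25))
a[0]=cv2.resize(a[0][110:270,280:536],(640,400),interpolation=cv2.INTER_CUBIC)
save("end.png",cv2.resize(np.vstack(a),(480,600)))
E
```

```text
30.4
scene
px [370. 170.] n 163 zmed 0.0546 rect [555.5 186.3] [29.8 90.2] 12.6 mean [557.9 182.6] col [172. 140.  87.]
px [404. 165.] n 105 zmed 0.0542 rect [593.9 283.5] [37.1 41.5] 24.1 mean [595.3 281.1] col [205. 158.  77.]
px [336. 175.] n 153 zmed 0.0545 rect [517.6  91.5] [42.5 42.4] 10.0 mean [517.1  90.3] col [206. 162.  84.]
px [371. 159.] n 39 zmed 0.0956 rect [556.  185.2] [15.3 15.8] 73.2 mean [556.7 184.2] col [165. 165. 164.]
wrist
px [162.  20.] n 1370 zmed 0.0563 rect [593.1 281.1] [37.5 40. ] 11.0 mean [593.7 279.7] col [217. 179.  76.]
px [218.  81.] n 810 zmed 0.0564 rect [549.2 211.9] [28.  39.5] 14.1 mean [547.2 215.8] col [227. 192.  86.]
px [275.  79.] n 934 zmed 0.0563 rect [560.1 162.2] [27.6 40. ] 12.4 mean [560.7 158.5] col [180. 147.  68.]
px [329. 136.] n 1472 zmed 0.0563 rect [516.4  91.8] [39.9 40. ] 12.4 mean [516.7  92. ] col [231. 196.  88.]
px [238.  73.] n 356 zmed 0.1020 rect [555.5 185.1] [15.7 15.5] 52.1 mean [554.9 183.9] col [192. 196. 194.]
```

View pics/end.png

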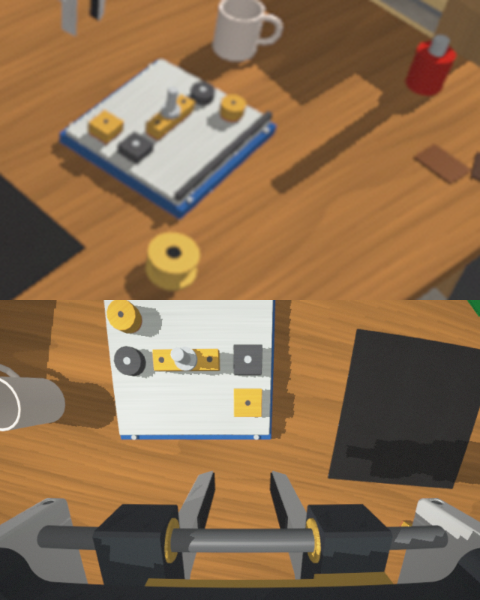

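The end picture shows everything in place. In the lower half, the round die (121,315) is behind the post (130,360), the bar and shank (183,357) are between post and stop, and the square die (247,402) is before the stop (247,359). The measured positions are within about 2 mm, so I hand in.

```bash
python3 -c "
from bench import job
print(job.close_job())"
```

```text
the job is handed in; nothing more can be done
None
```

The three dies and the shank are in place on the press bed and the job is handed in at about 30 s of the 106 s; the last camera check put every piece within about 4 mm of its target, and the hand-in returned no verdict.

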